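# Clamp a brake pad in the deburring jig

## Robot

A 7-joint arm with a two-finger parallel gripper is mounted at the origin on the work surface. World frame = base frame: x ahead of the robot, y to its left, z up, the work surface at z = 0. Lengths are in m, angles in rad, forces in N, time in s.
With the tool pointing down it reaches from about 0.425 to 0.875 m from the base axis. Payload 4.7 kg.
Tool frame: the origin (TCP) lies midway between the tips of the shut fingers; the grasp point (between the pads) lies 19 mm behind it; z points along the fingers, y is the direction in which the jaws open and shut (so a half turn about z gives the same grasp; the last joint's range is limited). The gripper opens to 87 mm and grips with 3 to 60 N. Pads are 19 mm wide; open, the fingers measure 117 mm over their backs; the gripper's body (75 mm by 190 mm) begins 51 mm behind the grasp point.
Start: joints at [-1.2, 0.321, -0.07, 1.45, 0.023, 1.371, -0.057], TCP at [0.227, 0.609, 0.223] pointing down, gripper open.
Joint ranges: [-2.86, 2.86], [-0.3, 2.09], [-1.38, 1.24], [0.06, 2.45], [-1.56, 4.7], [0.09, 2.05], [-2.69, 2.69]. Speed limits (rad/s): [2.57, 2.57, 3.14, 3.14, 3.14, 3.14, 3.14].

## Interface

Orientations are given as a rotation vector (axis times angle).
In Python, from bench import get_state, eyes, job gives the robot as it stands. The module is installed in compiled form; this text tells all that it offers.
- The arm moves only by the shell command python3 -m jog 'ROWS' [FORCE]. ROWS is JSON, a list that holds one entry, the list of rows, each a list of 5 numbers: the opening, from 0 (shut) to 1 (fully open), then the shift along the tool's x, y, z in units of 40 mm (1.0 is 40 mm), then the turn about the tool's z in units of 5 degrees (1.0 is 5 degrees). In form: [[[jaw, dx, dy, dz, turn], ...]]. A call has 1 to 10 rows; each row shifts and turns the commanded pose from where the row before left it, along the tool's axes as they then stand; what a row does not reach is not made up. A row lasts 1/8 s, in which the tool goes at most 62.5 mm and 10.7 degrees, less where a joint would pass 70% of its speed; a pose out of reach is approached as far as the arm can. A call is refused whole if a number of a shift passes 1 or a number of a turn 1, either way. A call with a gripper value outside its range is refused whole. The fingers move at their own pace and stop on an object; FORCE is the grip in N (left out, the last holds). Time passes only in rows, so rows that do not move let the fingers close. It gives the time, the measured TCP pose, the force and the opening at its end, in the units of the state.
- get_state(): the state, without advancing time (a new reading comes with each control period).
- eyes.get_image(name): name is "scene" or "top"; returns (picture, depth): 420x560x3 uint8, red, green, blue; 420x560 float32, m along the optical axis (not along the pixel's ray), 0 where there is no reading.
- eyes.camera_params(name): a dict with "camera_matrix" (3x3 intrinsics, pixels), "pose" (4x4, takes a point from camera to world coordinates). Camera axes: x right, y down, z forward; pixel columns grow to the right and rows downward; lengths in m; the calibration is good to about 2 mm. A picture is of the moment at which its call begins. camera_params takes no time and is no camera call.
- job.close_job(): hands the job in, once; it reports no verdict.
The state is a dict: "time": time; "joint_positions": joint angles; "qd": joint speeds; "joint_torque": joint torques, N m; "position": TCP position; "tool_rot": TCP orientation; "ft_force": force on the tool from outside, world axes, zero at the start; "torque": the same for the moment, N m; "grip_width": opening from 0.0 (shut) to 1.0 (fully open).
Only numpy, scipy, OpenCV 4.12 (cv2) and the standard library are available. Lean on these libraries where they do the work, as an engineer would, in place of code of your own. Each camera call takes 0.05 s, during which the arm holds its last target. There are 200 camera calls.

## Task

Slide the brake pad home in the jig: flat against the long side rail, and with its end up against the stop screw, pushing it gently. Then push the toggle clamp's handle all the way down over centre, without forcing it, so that the clamp stays locked by itself with its foot holding the pad down in that place, and back away. Leave the disc, the jar and the wrench where they are.

Things in the scene. Friction and masses are not known exactly. Their poses are not given: they have to be found in the camera images.
- jig: Fixed steel jig. Origin on the bench; z up, y along the clamp line towards clamp and handle, x towards the side rail. Base plate spans x -100..60, y -210..120, top at z 12. On it a riser block, x -25..25, y 14..102, top at z 34, carries the clamp, cheeks up to z 87. The handle reaches out to +y, the pad lies on the -y side. All sizes here are mm
- rail (a point): Middle of the side rail's face (jig x 25, y -92, z 21). The rail is a rigid steel bar along the jig's y, y -170..-15, top at z 30; its face looks to the jig's -x
- stop_bush (a point): Centre of the block face (jig x 0, y 14, z 25) out of which the rigid stop screw, 12 in diameter, points to the jig's -y. The screw's tip stands 8 to 20 mm out of the face, set differently every time and not reported: find it by touch
- brake_pad: Loose brake pad, 0.28 to 0.52 kg, steel back up. Origin: centre of underside, y lengthwise. Friction block 46 x 92 x 10 high; on it a 6 thick plate, 50 (x) x 110 (y), with 26 wide ears, 124 long overall; top at 16. Starts 15-30 mm off the rail, 17-50 off the stop, turned up to 0.2 rad. Home: long edge on the rail (pad at jig x 0, y axes parallel), +y ear touching the screw
- clamp_handle (a joint): Handle angle, rad. 0 = open, handle 1.30 above level towards jig +y; grows as it is pushed down (1.30 minus value above level). Stays put while open. Foot meets the pad at about 0.77; the handle then pushes back, up to about 10 N at the grip near 0.93, falling to none at dead centre, 1.14; past that it is drawn to its stop at 1.27 and stays locked
- handle_pivot (a point): Axis of the handle's hinge (it turns about the jig's x axis), at jig y 82, z 76
- handle_end (a point): End of the handle on its centre line, 140 from the pivot. Steel bar 10 wide and 14 thick from the pivot, then a round black grip 18 in diameter from 55 to 140 from the pivot
- clamp_foot: Round rubber clamp foot, 20 in diameter, on a sprung spindle on the clamp arm; origin at the centre of its pressing face. Open: it stands raised at about jig y -24, z 97, facing mostly to the jig's -y (clamp arm up to z 125). Locked: it presses down on the pad with about 33 N, at jig x 0, y -41
- brake_disc: Bystander: steel brake disc lying on the bench, 220 in diameter, 44 high; origin at the centre of its underside
- oil_jar: Bystander: amber glass jar, 60 in diameter, 100 high; origin at the centre of its underside
- wrench: Bystander: steel wrench lying on the bench, 170 long; origin near its middle
Not all that is in view belongs to the job. What is shaped like the brake_pad but brown, orange or turquoise is not meant.

How it is judged:
By the outcome, as a careful person would: the job done as asked, in the order asked, and still so for the second after the job is handed in, with the robot touching nothing.
It also fails if it takes over 70 s, if anything falls off the work surface, if the arm or the gripper's body presses on something with over 40 N, if the wrist force passes 120 N, or if a joint passes its speed limit or range.

## Working session

There is one attempt and no reset: what is moved stays moved. The work goes in short steps, Python scripts to look and compute and a shell command to move; the robot and the scene stay as the last step left them, time stands still between calls to the robot, and variables do not carry over. Pictures are saved under pics/ and viewed, about 8 in all and at most 12, crops included, and the job is handed in when it is done.

```bash
mkdir -p pics; cat > h.py <<'E'
import numpy as np,cv2
from bench import get_state,eyes,job
from scipy.spatial.transform import Rotation as R
def snap(n,f):
    p,d=eyes.get_image(n); cv2.imwrite(f'pics/{f}.png',p[:,:,::-1]); np.save(f'pics/{f}.npy',d); return p,d
def crop(f,x0,y0,x1,y1,s): 
    im=cv2.imread(f'pics/{f}.png')[y0:y1,x0:x1]; cv2.imwrite(f'pics/{f}_c{x0}_{y0}.png',cv2.resize(im,None,fx=s,fy=s,interpolation=cv2.INTER_CUBIC))
def px(n,f,u,v):
    c=eyes.camera_params(n);d=np.load(f'pics/{f}.npy')
    z=d[v,u];K=c['camera_matrix'];q=np.array([(u-K[0][2])/K[0][0]*z,(v-K[1][2])/K[1][1]*z,z,1]);return (np.array(c['pose'])@q)[:3]
def pz(n,u,v,zw):
    c=eyes.camera_params(n);K=np.array(c['camera_matrix']);P=np.array(c['pose'])
    r=P[:3,:3]@np.linalg.inv(K)@np.array([u,v,1]);o=P[:3,3];return o+r*(zw-o[2])/r[2]
E
python3 - <<'E'
from h import *
import numpy as np
a,_=snap('scene','s0');b,_=snap('top','t0')
np.set_printoptions(precision=3,suppress=True)
for n in('scene','top'):
    c=eyes.camera_params(n);print(np.array(c['pose']),np.array(c['camera_matrix']))
s=get_state();print(s['tool_rot'],R.from_rotvec(s['tool_rot']).as_matrix(),s['ft_force'])
E
```

```text
[[ 0.348  0.559 -0.753  1.145]
 [ 0.937 -0.219  0.271 -0.156]
 [-0.014 -0.8   -0.6    0.594]
 [ 0.     0.     0.     1.   ]] [[384.628   0.    277.552]
 [  0.    384.628 212.358]
 [  0.      0.      1.   ]]
[[-0.01  -0.997  0.08   0.441]
 [-1.     0.01   0.002  0.015]
 [-0.003 -0.08  -0.997  1.261]
 [ 0.     0.     0.     1.   ]] [[501.863   0.    283.202]
 [  0.    501.863 198.954]
 [  0.      0.      1.   ]]
[-0.557 -3.092  0.003] [[-0.937  0.349 -0.001]
 [ 0.349  0.937 -0.002]
 [-0.    -0.002 -1.   ]] [ 0.516 -0.267  0.125]
```

View pics/s0.png

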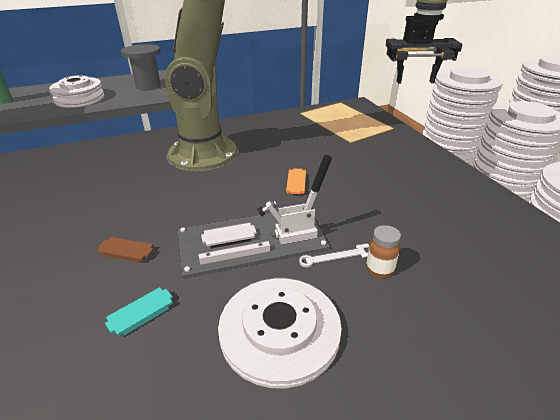

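View pics/t0.png

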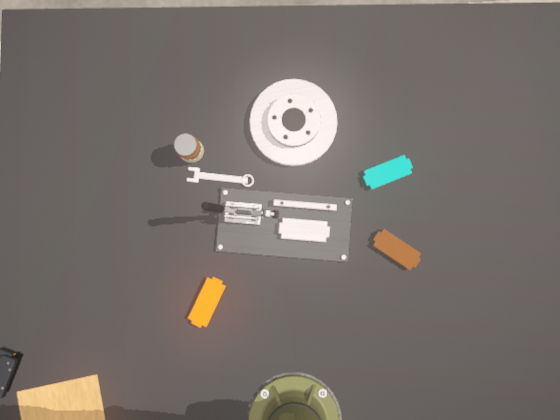

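Grey-white pad in the jig is at top (304,230). The brown (397,249), orange (207,302) and turquoise (388,172) lookalikes are excluded by colour and by lying outside the jig. The rail is at (305,204), the clamp at (243,212) and the handle at (213,208). I'll confirm with an enlarged crop.

```bash
python3 -c "
from h import *
crop('t0',205,180,365,270,5)"
```

```text
(no output)
```

View pics/t0_c205_180.png

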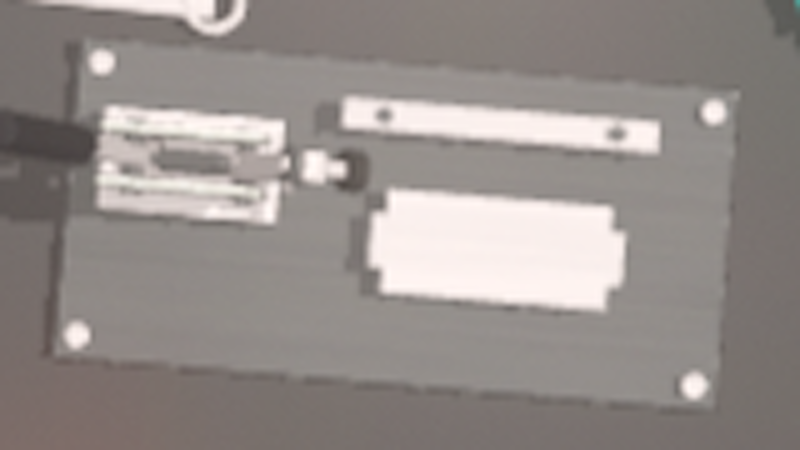

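```bash
cat >> h.py <<'E'
def fit2(A,B):
    A=np.array(A,float);B=np.array(B,float);a=A-A.mean(0);b=B-B.mean(0)
    t=np.arctan2((a[:,0]*b[:,1]-a[:,1]*b[:,0]).sum(),(a*b).sum());M=np.array([[np.cos(t),-np.sin(t)],[np.sin(t),np.cos(t)]])
    o=B.mean(0)-M@A.mean(0);return t,o,(A@M.T+o-B)*1000
E
python3 - <<'E'
from h import *
np.set_printoptions(precision=4,suppress=True)
f=lambda x,y,z:pz('top',x/5+205-.4,y/5+180-.4,z)[:2]
J=[(.06,.12),(.06,-.21),(-.1,-.21),(-.1,.12),(.025,-.015),(.025,-.17)]
W=[f(83,40,.012),f(738,93,.012),f(713,407,.012),f(55,355,.012),f(341,128,.03),f(658,153,.03)]
t,o,r=fit2(J,W);print(t,o);print(r)
P=[(.025,.055),(.025,-.055),(-.025,-.055),(-.025,.055)]
Q=[f(388,190,.028),f(613,207,.028),f(606,310,.028),f(380,293,.028)]
tp,op,rp=fit2(P,Q);print(tp,op);print(rp)
M=np.array([[np.cos(t),-np.sin(t)],[np.sin(t),np.cos(t)]])
print('pad in jig',M.T@(op-o)*1000,tp-t)
for n,p in dict(pivot=(0,.082),rail=(.025,-.092),hend=(0,.082+.14*np.cos(1.3))).items(): print(n,M@np.array(p)+o)
E
```

```text
-0.09056224420631431 [0.5016 0.0604]
[[ 1.1949  1.0397]
 [ 1.2457 -0.4106]
 [-2.4829 -1.5181]
 [-1.367   1.6442]
 [ 0.7841 -1.014 ]
 [ 0.6253  0.2588]]
-0.08509687415075835 [ 0.4638 -0.0317]
[[-0.3446 -0.3797]
 [-0.2494  0.4668]
 [ 0.3107  0.4468]
 [ 0.2832 -0.534 ]]
pad in jig [-29.3353 -95.0991] 0.00546537005555596
pivot [0.509  0.1421]
rail [ 0.5182 -0.0335]
hend [0.5124 0.1793]
```

```bash
cat >> h.py <<'E'
T,O=-0.0906,np.array([.5016,.0604]);MJ=np.array([[np.cos(T),-np.sin(T)],[np.sin(T),np.cos(T)]])
def st():
    s=get_state();p=np.array(s['position']);f=np.array(s['ft_force']);m=R.from_rotvec(s['tool_rot']).as_matrix()
    j=MJ.T@(p[:2]-O);fj=MJ.T@f[:2]
    print('t%.2f jig mm x%.1f y%.1f z%.1f | F x%.1f y%.1f z%.1f | yaw off deg %.2f tilt %.4f grip %.3f'%(s['time'],*j*1000,p[2]*1000,*fj,f[2],np.degrees(np.arctan2(m[1,1],m[0,1])-T)-90,m[2,2],s['grip_width']))
E
python3 -m jog '[[[1,0,0,-0.5,-0.76],[1,0,0,-0.5,-0.76],[1,0,0,-0.5,-0.76],[1,0,0,-0.5,-0.76],[1,-0.8,-0.6,0,0],[1,-0.8,-0.6,0,0],[1,-0.8,-0.6,0,0],[1,-0.8,-0.6,0,0],[1,-0.8,-0.6,0,0],[1,-0.8,-0.6,0,0]]]' 30; python3 -c "from h import *;st()"
```

```text
time: 1.35
position: [0.4058, 0.447, 0.3021]
tool_rot: [-0.144, -3.138, 0.001]
ft_force: [0.2, -0.2, -0.0]
grip_width: 0.999
t1.35 jig mm x-130.3 y376.3 z302.1 | F x0.2 y-0.2 z-0.0 | yaw off deg -0.05 tilt -1.0000 grip 0.999
```

```bash
python3 -m jog '[[[1,-0.2,-1,0,0],[1,-0.2,-1,0,0],[1,-0.2,-1,0,0],[1,-0.2,-1,0,0],[1,-0.2,-1,0,0],[1,-0.2,-1,0,0],[1,-0.2,-1,0,0],[1,-0.2,-1,0,0],[1,-0.2,-1,0,0],[1,0,-1,0,0]]]' >/dev/null;python3 -m jog '[[[1,0,-1,0,0],[1,0,-1,0,0],[1,0,-1,0.3,0],[1,0,0,0.7,0],[1,0,0,1,0],[1,0,0,1,0],[1,0,0,1,0],[1,0,0,0,0]]]'>/dev/null; python3 -c "from h import *;st()"
```

```text
t3.60 jig mm x-62.4 y-142.8 z140.0 | F x0.4 y0.0 z0.5 | yaw off deg -0.06 tilt -1.0000 grip 0.999
```

```bash
python3 -m jog '[[[1,0.3,-0.1,0.5,0],[1,0,0,0.75,0],[1,0,0,0.75,0],[1,0,0,0.5,0],[1,0,0,0.3,0],[1,0,0,0.25,0],[1,0,0,0,0],[1,0,0,0,0]]]'>/dev/null; python3 -c "from h import *;st();snap('top','t1');snap('scene','s1');crop('t1',220,180,380,290,5)"
```

```text
t4.60 jig mm x-71.0 y-146.6 z21.2 | F x1.0 y0.3 z0.3 | yaw off deg -0.05 tilt -1.0000 grip 0.996
```

View pics/s1.png

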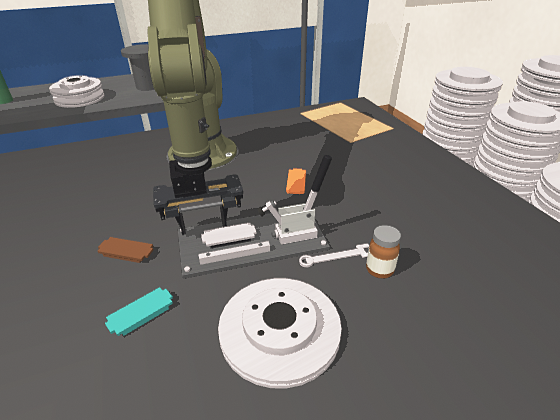

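Picture: gripper over the -x side of the jig, its +y finger tip beside the middle of the pad (225,225), clear of the clamp (270,208). Next is the push towards the rail.

```bash
python3 -m jog '[[[1,0,0,0.07,0],[1,-0.1,0,0,0],[1,-0.1,0,0,0],[1,-0.1,0,0,0],[1,-0.08,0,0,0],[1,-0.08,0,0,0]]]'>/dev/null; python3 -c "from h import *;st()"; python3 -m jog '[[[1,-0.08,0,0,0],[1,-0.08,0,0,0],[1,-0.08,0,0,0],[1,-0.08,0,0,0]]]'>/dev/null; python3 -c "from h import *;st()"
```

```text
t5.45 jig mm x-53.3 y-146.7 z17.5 | F x-1.8 y-0.3 z0.3 | yaw off deg -0.05 tilt -1.0000 grip 0.998
t5.95 jig mm x-40.2 y-146.7 z17.7 | F x-1.5 y1.3 z-0.2 | yaw off deg -0.05 tilt -1.0000 grip 0.999
```

```bash
python3 -m jog '[[[1,-0.04,0,0,0],[1,-0.04,0,0,0]]]'>/dev/null; python3 -c "from h import *;st()"; python3 -m jog '[[[1,-0.03,0,0,0]]]'>/dev/null; python3 -c "from h import *;st()"; python3 -m jog '[[[1,-0.02,0,0,0]]]'>/dev/null; python3 -c "from h import *;st()"
```

```text
t6.20 jig mm x-37.3 y-146.6 z17.8 | F x-2.4 y-0.9 z-0.8 | yaw off deg -0.05 tilt -1.0000 grip 1.001
t6.33 jig mm x-36.7 y-146.5 z17.6 | F x-4.5 y1.0 z1.8 | yaw off deg -0.03 tilt -1.0000 grip 1.003
t6.45 jig mm x-36.4 y-146.3 z17.6 | F x-5.9 y1.2 z3.1 | yaw off deg -0.02 tilt -1.0000 grip 1.000
```

```bash
python3 -m jog '[[[1,-0.03,0,0,0],[1,0,0,0,0]]]'>/dev/null; python3 -c "from h import *;st()"; python3 -m jog '[[[1,0.2,0,0,0],[1,0.2,0,0,0],[0.5,0,0,-0.5,0],[0,0,0,-0.75,0],[0,-0.4,-0.4,0,0],[0,-0.5,-0.5,0,0],[0,-0.4,-0.4,0,0],[0,0,0,0,0],[0,0,0,0,0]]]'>/dev/null; python3 -c "from h import *;st();snap('top','t2');crop('t2',220,180,380,290,5)"
```

```text
t6.70 jig mm x-35.7 y-145.9 z17.5 | F x-6.6 y1.7 z4.0 | yaw off deg -0.00 tilt -1.0000 grip 0.999
t7.83 jig mm x1.2 y-198.2 z67.6 | F x0.7 y0.6 z-0.2 | yaw off deg -0.05 tilt -1.0000 grip 0.284
```

View pics/t2_c220_180.png

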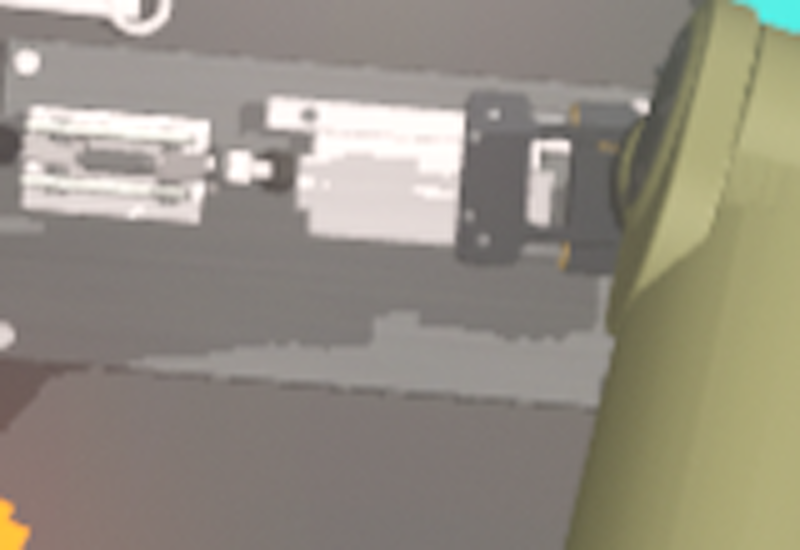

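Picture: pad lies along the rail (crop 310–465,125–245), ear tip at (295,180), gripper beyond its -y end. Lowering behind the ear with fingers shut and pushing +y.

```bash
python3 -m jog '[[[0,0.07,0,0,0],[0,0,0,0.5,0],[0,0,0,0.45,0],[0,0,0,0.27,0],[0,0,0,0,0]]]'>/dev/null; python3 -c "from h import *;st()"; python3 -m jog '[[[0,0,0.15,0,0],[0,0,0.15,0,0],[0,0,0.15,0,0],[0,0,0.15,0,0],[0,0,0.1,0,0],[0,0,0.1,0,0]]]'>/dev/null; python3 -c "from h import *;st()"
```

```text
t8.50 jig mm x-1.8 y-198.6 z18.1 | F x-0.9 y0.7 z-0.5 | yaw off deg -0.05 tilt -1.0000 grip 0.002
t9.25 jig mm x-0.9 y-166.4 z19.0 | F x-0.1 y-0.7 z0.1 | yaw off deg -0.05 tilt -1.0000 grip 0.003
```

```bash
python3 -m jog '[[[0,0,0.1,0,0],[0,0,0.1,0,0],[0,0,0.1,0,0],[0,0,0.1,0,0]]]'>/dev/null; python3 -c "from h import *;st()"; for i in 1 ; do :; done; python3 -m jog '[[[0,0,0.06,0,0]]]'>/dev/null; python3 -c "from h import *;st()"; python3 -m jog '[[[0,0,0.06,0,0]]]'>/dev/null; python3 -c "from h import *;st()"
```

```text
t9.75 jig mm x-0.9 y-150.9 z19.0 | F x-0.7 y-2.8 z0.8 | yaw off deg -0.08 tilt -1.0000 grip 0.005
t9.88 jig mm x-0.9 y-148.2 z19.0 | F x0.3 y-3.5 z1.1 | yaw off deg -0.05 tilt -1.0000 grip 0.006
t10.00 jig mm x-0.9 y-145.9 z19.0 | F x-0.6 y-3.6 z0.1 | yaw off deg -0.05 tilt -1.0000 grip 0.008
```

```bash
python3 -m jog '[[[0,0,0.06,0,0]]]'>/dev/null; python3 -c "from h import *;st()"; python3 -m jog '[[[0,0,0.06,0,0]]]'>/dev/null; python3 -c "from h import *;st()"; python3 -m jog '[[[0,0,0.05,0,0]]]'>/dev/null; python3 -c "from h import *;st()"; 
```

```text
t10.12 jig mm x-0.9 y-143.5 z19.0 | F x-1.3 y-3.3 z0.8 | yaw off deg -0.06 tilt -1.0000 grip 0.007
t10.25 jig mm x-0.9 y-141.0 z19.0 | F x-1.1 y-3.1 z1.6 | yaw off deg -0.06 tilt -1.0000 grip 0.004
t10.38 jig mm x-0.9 y-139.0 z19.0 | F x-0.9 y-2.9 z1.2 | yaw off deg -0.05 tilt -1.0000 grip 0.009
```

```bash
python3 -m jog '[[[0,0,0.05,0,0]]]'>/dev/null; python3 -c "from h import *;st()"; python3 -m jog '[[[0,0,0.04,0,0]]]'>/dev/null; python3 -c "from h import *;st()"; python3 -m jog '[[[0,0,0.04,0,0]]]'>/dev/null; python3 -c "from h import *;st()"; 
```

```text
t10.50 jig mm x-0.9 y-137.0 z19.0 | F x-0.6 y-3.3 z1.2 | yaw off deg -0.05 tilt -1.0000 grip 0.004
t10.62 jig mm x-0.9 y-135.4 z19.0 | F x-1.1 y-4.0 z1.1 | yaw off deg -0.05 tilt -1.0000 grip 0.002
t10.75 jig mm x-0.9 y-133.9 z19.0 | F x-1.6 y-3.8 z1.4 | yaw off deg -0.06 tilt -1.0000 grip 0.004
```

```bash
python3 -m jog '[[[0,0,0.04,0,0]]]'>/dev/null; python3 -c "from h import *;st()"; python3 -m jog '[[[0,0,0.04,0,0]]]'>/dev/null; python3 -c "from h import *;st()"; python3 -m jog '[[[0,0,0.03,0,0]]]'>/dev/null; python3 -c "from h import *;st();snap('scene','s3');crop('s3',165,180,345,290,4)"; 
```

```text
t10.88 jig mm x-0.9 y-132.3 z19.0 | F x-0.4 y-4.5 z1.7 | yaw off deg -0.06 tilt -1.0000 grip 0.007
t11.00 jig mm x-0.9 y-132.0 z19.0 | F x-1.7 y-8.3 z1.3 | yaw off deg -0.07 tilt -1.0000 grip 0.003
t11.12 jig mm x-0.9 y-132.0 z19.0 | F x-0.6 y-11.5 z1.6 | yaw off deg -0.10 tilt -1.0000 grip 0.008
```

View pics/s3_c165_180.png

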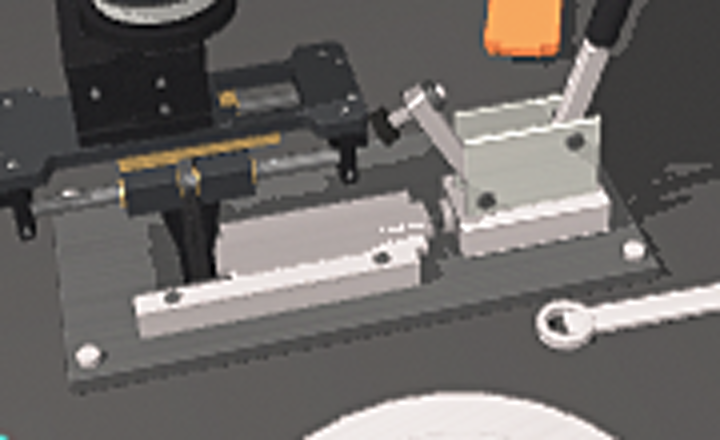

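Picture: shut fingers (crop 195,265) behind the pad end; pad flush along rail, ear reaching the stop at about (430,220); 11 N abrupt stop. I'll back off and re-push gently onto the rail, to check it stayed flat.

```bash
python3 -m jog '[[[0,0,-0.15,0,0],[0,0,-0.2,0,0],[0,0,0,-0.5,0],[0,0,0,-0.75,0],[0.5,0.5,0,0,0],[1,0.5,0,0,0],[1,0.5,0,0,0],[1,0,0,0,0],[1,0,0,0,0],[1,0,0,0,0]]]'>/dev/null; python3 -c "from h import *;st()"; python3 -m jog '[[[1,0,0.3,0,0],[1,0,0,0.5,0],[1,0,0,0.5,0],[1,0,0,0.2,0],[1,0,0,0.08,0],[1,0,0,0,0]]]'>/dev/null; python3 -c "from h import *;st()"
```

```text
t12.43 jig mm x-60.0 y-143.4 z69.1 | F x0.4 y-0.0 z-0.4 | yaw off deg -0.04 tilt -1.0000 grip 0.604
t13.18 jig mm x-60.5 y-131.3 z18.0 | F x-0.4 y-0.5 z-0.2 | yaw off deg -0.05 tilt -1.0000 grip 1.000
```

```bash
python3 -m jog '[[[1,-0.15,0,0,0],[1,-0.15,0,0,0],[1,-0.12,0,0,0],[1,-0.06,0,0,0],[1,-0.03,0,0,0],[1,-0.03,0,0,0]]]'>/dev/null; python3 -c "from h import *;st()"; python3 -m jog '[[[1,-0.03,0,0,0]]]'>/dev/null; python3 -c "from h import *;st()";python3 -m jog '[[[1,-0.03,0,0,0]]]'>/dev/null; python3 -c "from h import *;st()"
```

```text
t13.93 jig mm x-39.3 y-131.5 z17.7 | F x-0.6 y-0.1 z0.0 | yaw off deg -0.06 tilt -1.0000 grip 0.997
t14.05 jig mm x-38.1 y-131.5 z17.7 | F x-0.5 y0.3 z-0.1 | yaw off deg -0.05 tilt -1.0000 grip 1.003
t14.18 jig mm x-36.8 y-131.5 z17.8 | F x0.4 y0.1 z0.2 | yaw off deg -0.05 tilt -1.0000 grip 1.004
```

```bash
python3 -m jog '[[[1,-0.03,0,0,0]]]'>/dev/null; python3 -c "from h import *;st()";python3 -m jog '[[[1,-0.03,0,0,0]]]'>/dev/null; python3 -c "from h import *;st()";python3 -m jog '[[[1,-0.02,0,0,0]]]'>/dev/null; python3 -c "from h import *;st()"
```

```text
t14.30 jig mm x-35.6 y-131.4 z17.8 | F x0.2 y-0.5 z0.4 | yaw off deg -0.05 tilt -1.0000 grip 0.997
t14.43 jig mm x-35.4 y-131.4 z17.6 | F x-4.5 y-0.6 z2.2 | yaw off deg -0.03 tilt -1.0000 grip 1.000
t14.55 jig mm x-35.3 y-131.4 z17.4 | F x-5.8 y0.1 z4.5 | yaw off deg -0.02 tilt -1.0000 grip 0.999
```

```bash
python3 -m jog '[[[1,0.2,0,0,0],[1,0.3,0,0,0],[1,0.2,0,-0.5,0],[0.5,0,0,-1,0],[0,0,0,-1,0],[0,0,0,-1,0],[0,0,0,-1,0],[0,0,0,-1,0],[0,0,0,-1,0],[0,0,0,0,0]]]'>/dev/null; python3 -c "from h import *;st()"; python3 -m jog '[[[0,-0.4,0.8,0,0],[0,-0.4,0.9,0,0],[0,-0.4,0.9,0,0],[0,-0.3,0.9,0,0],[0,0,0.9,0,0],[0,0,0.8,0,0],[0,0,0,0,0]]]'>/dev/null; python3 -c "from h import *;st();snap('top','t4');crop('t4',210,180,340,270,6)"
```

```text
t15.80 jig mm x-60.2 y-131.6 z280.6 | F x0.6 y-1.2 z-1.1 | yaw off deg -0.08 tilt -1.0000 grip 0.288
t16.68 jig mm x-2.9 y79.1 z276.0 | F x0.1 y-0.4 z0.0 | yaw off deg 0.22 tilt -1.0000 grip 0.003
```

```bash
python3 -c "
from h import *
snap('scene','s4');crop('s4',165,130,365,280,4)"
```

```text
(no output)
```

View pics/s4_c165_130.png

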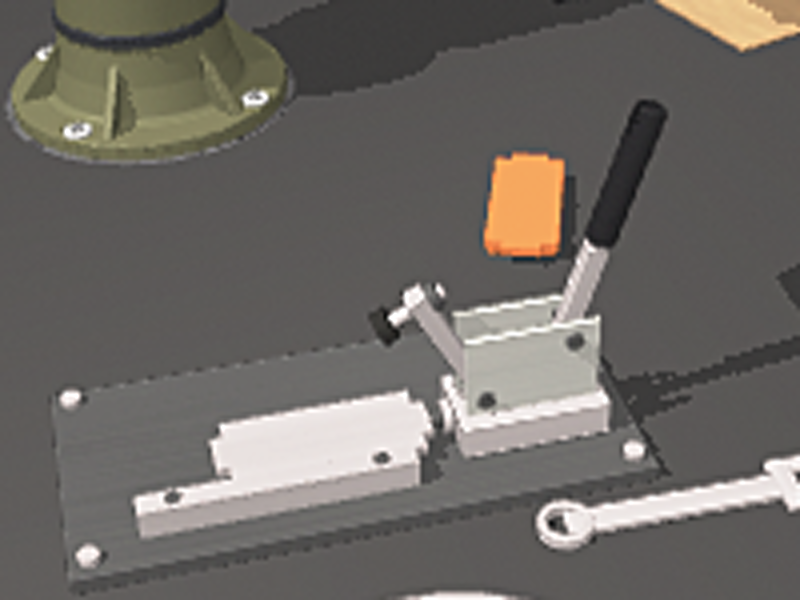

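Picture: pad home, flush on the rail (crop 135–430,400–520), ear at the screw (437,418); handle end at crop (650,105), full image (327,157).

```bash
python3 -c "
from h import *
for u,v in((327,157),(325,162),(320,175),(316,187)):
    p=px('scene','s4',u,v);print(MJ.T@(p[:2]-O)*1000,p[2]*1000)"; python3 -m jog '[[[0,-0.05,-0.1,0.6,0],[0,0,0,0.8,0],[0,0,0,0.6,0],[0,0,0,0.35,0],[0,0,0,0,0]]]'>/dev/null; python3 -c "from h import *;st()"
```

```text
[  6.84554158 119.54401302] 208.3378313159262
[  9.46429542 114.77767258] 198.78417093538454
[  6.83487185 106.52945196] 167.33360856705642
[ 6.71369921 99.02631616] 138.34935918700126
t17.40 jig mm x0.1 y71.4 z183.1 | F x0.1 y0.3 z0.8 | yaw off deg -0.13 tilt -1.0000 grip 0.005
```

```bash
python3 -c "
from h import *
for a in np.arange(1.3,-0.01,-.1):
    r=112;y=82+r*np.cos(a)-9*np.sin(a)-11;z=76+r*np.sin(a)+9*np.cos(a)
    if a<1.29: print('q%.2f y%.1f z%.1f  dy%.2f dz%.2f'%(1.3-a,y,z,(y-Y)/40,(Z-z)/40))
    else: print(y,z)
    Y,Z=y,z"; python3 -m jog '[[[0,0,0.2,0,0],[0,0,0.15,0,0],[0,0,0.1,0,0],[0,0,0,0,0]]]'>/dev/null; python3 -c "from h import *;st()"
```

```text
92.28784513719906 186.3260062243469
q0.10 y103.2 z183.6  dy0.27 dz0.07
q0.20 y113.8 z179.9  dy0.26 dz0.09
q0.30 y123.9 z175.1  dy0.25 dz0.12
q0.40 y133.6 z169.3  dy0.24 dz0.14
q0.50 y142.6 z162.6  dy0.23 dz0.17
q0.60 y150.9 z155.0  dy0.21 dz0.19
q0.70 y158.4 z146.7  dy0.19 dz0.21
q0.80 y165.0 z137.6  dy0.17 dz0.23
q0.90 y170.7 z127.9  dy0.14 dz0.24
q1.00 y175.3 z117.7  dy0.12 dz0.26
q1.10 y179.0 z107.1  dy0.09 dz0.27
q1.20 y181.5 z96.1  dy0.06 dz0.27
q1.30 y183.0 z85.0  dy0.04 dz0.28
t17.90 jig mm x0.6 y91.1 z184.0 | F x0.6 y-0.6 z0.2 | yaw off deg 0.01 tilt -1.0000 grip 0.009
```

```bash
python3 -m jog '[[[0,0,0.15,0,0],[0,0,0.15,0.02,0],[0,0,0.13,0.04,0],[0,0,0.13,0.05,0],[0,0,0.13,0.06,0],[0,0,0.13,0.06,0]]]'>/dev/null; python3 -c "from h import *;st()";python3 -m jog '[[[0,0,0.12,0.07,0],[0,0,0.12,0.07,0],[0,0,0.12,0.08,0],[0,0,0.12,0.08,0],[0,0,0.1,0.1,0],[0,0,0.1,0.1,0]]]'>/dev/null; python3 -c "from h import *;st()"
```

```text
t18.65 jig mm x0.7 y123.9 z174.5 | F x0.7 y-0.7 z1.2 | yaw off deg -0.05 tilt -1.0000 grip -0.001
t19.40 jig mm x0.5 y150.9 z154.3 | F x-0.0 y0.0 z-0.1 | yaw off deg -0.04 tilt -1.0000 grip 0.008
```

```bash
python3 -m jog '[[[0,0,0.1,0.1,0],[0,0,0.1,0.1,0],[0,0,0.08,0.11,0],[0,0,0.08,0.11,0]]]'>/dev/null; python3 -c "from h import *;st()";python3 -m jog '[[[0,0,0.07,0.12,0],[0,0,0.07,0.12,0]]]'>/dev/null; python3 -c "from h import *;st();snap('scene','s5');crop('s5',165,130,365,280,4)"
```

```text
t19.90 jig mm x0.6 y165.1 z137.5 | F x-0.8 y-0.5 z1.8 | yaw off deg -0.05 tilt -1.0000 grip 0.008
t20.15 jig mm x0.8 y170.4 z128.9 | F x-1.9 y-2.5 z8.9 | yaw off deg -0.07 tilt -1.0000 grip 0.007
```

View pics/s5_c165_130.png

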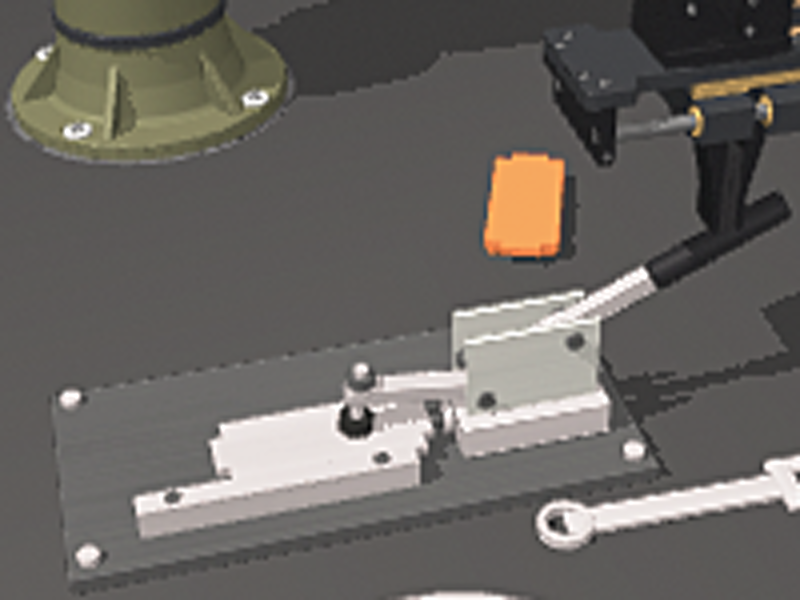

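Picture: foot is on the pad (crop 357,422), and the pad is still at the screw (437,415) and rail. The tip is on the grip (735,215). Continuing over centre.

```bash
python3 -m jog '[[[0,0,0.06,0.13,0],[0,0,0.06,0.13,0]]]'>/dev/null; python3 -c "from h import *;st()";python3 -m jog '[[[0,0,0.05,0.14,0],[0,0,0.04,0.14,0]]]'>/dev/null; python3 -c "from h import *;st()";python3 -m jog '[[[0,0,0.03,0.12,0],[0,0,0.03,0.12,0]]]'>/dev/null; python3 -c "from h import *;st()"
```

```text
t20.45 jig mm x0.8 y175.4 z119.1 | F x-3.5 y-3.4 z9.9 | yaw off deg -0.06 tilt -1.0000 grip 0.008
t20.70 jig mm x0.8 y179.7 z107.5 | F x-0.8 y0.0 z5.5 | yaw off deg -0.04 tilt -1.0000 grip 0.003
t20.95 jig mm x0.6 y181.6 z96.6 | F x-0.5 y0.3 z0.1 | yaw off deg -0.04 tilt -1.0000 grip 0.005
```

```bash
python3 -m jog '[[[0,0,0.02,0.1,0],[0,0,0,0.06,0]]]'>/dev/null; python3 -c "from h import *;st()";python3 -m jog '[[[0,0,0,0.04,0]]]'>/dev/null; python3 -c "from h import *;st()";python3 -m jog '[[[0,0,0,0.03,0]]]'>/dev/null; python3 -c "from h import *;st()"
```

```text
t21.20 jig mm x0.3 y181.7 z89.8 | F x0.1 y1.0 z0.2 | yaw off deg -0.06 tilt -1.0000 grip 0.005
t21.32 jig mm x0.6 y181.8 z88.6 | F x-0.1 y0.3 z0.3 | yaw off deg -0.06 tilt -1.0000 grip 0.003
t21.45 jig mm x0.7 y181.9 z88.0 | F x-2.1 y-2.4 z5.7 | yaw off deg -0.06 tilt -1.0000 grip 0.005
```

```bash
python3 -m jog '[[[0,0,0,-0.3,0],[0,0,0,-0.8,0],[0,0,0,-1,0],[0,0,0,-1,0],[0,0,0,-1,0],[0,0,1,0,0],[0,0,1,0,0],[0,0,1,0,0],[0,0,0.8,0,0],[0,0,0,0,0]]]'>/dev/null; python3 -c "
from h import *
st();snap('scene','s6');snap('top','t6');crop('s6',165,130,365,280,4);crop('t6',180,150,370,275,4)"
```

```text
t22.70 jig mm x-0.9 y337.4 z251.7 | F x0.9 y-0.0 z0.0 | yaw off deg 0.22 tilt -1.0000 grip 0.005
```

View pics/s6_c165_130.png

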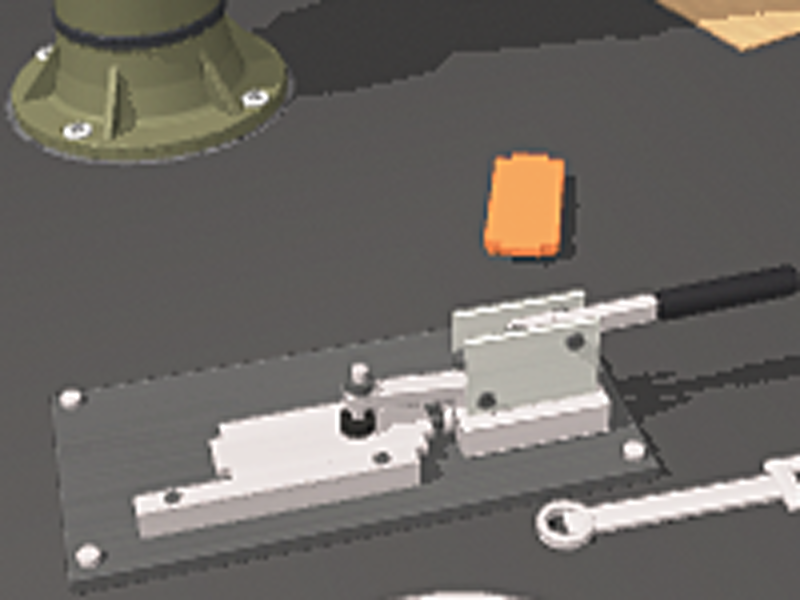

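View pics/t6_c180_150.png

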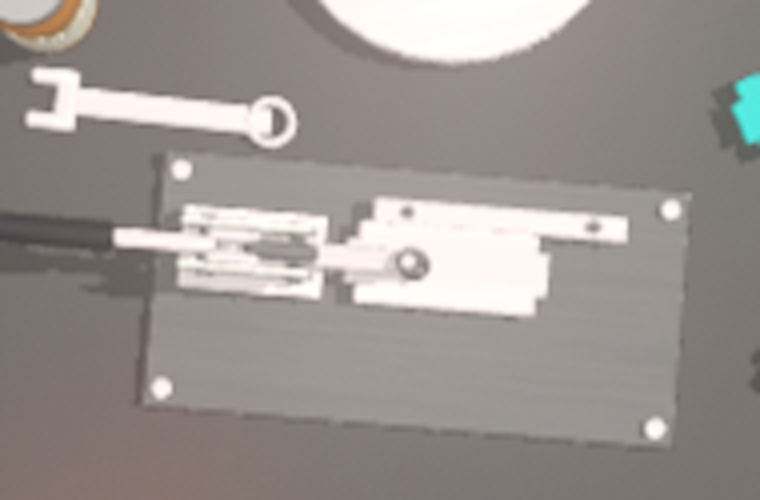

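Pictures: handle level at (725,295), foot on the pad at (357,420), pad flush against the rail and unmoved from before clamping; wrench, disc and jar are undisturbed, and the gripper is clear.

```bash
python3 -c "
from h import *
job.close_job()"
```

```text
the job is handed in; nothing more can be done
```

The brake pad is home in the jig and the clamp is locked on it. I handed the job in at about 23 s of the 70 s allowed.

- **Rail:** I pushed the pad flat against the side rail with about 6 N. After seating it on the stop, a second gentle push met the rail at once, within 0.3 mm of the first, so it stayed flat.
- **Stop screw:** I slid the pad along the rail until its end stopped firmly on the screw, at about 11 N. I did not re-touch the stop after the second rail push. The pictures show no gap there.
- **Clamp:** I pushed the handle down along its arc, with about 10 N peak. The force fell to nothing past dead centre, and I felt the handle's own stop at about 6 N.
- **Last pictures:** With the gripper backed away, the handle stays down and the foot is on the pad. The pad is flush to the rail and has not moved since clamping. The wrench, and what the crops show of the disc and jar, look undisturbed. I compared these by eye only.

No check failed. My position for the jig, taken from the camera, was about 1–2 mm off at points, within calibration. I found the rail and stop by touch instead.

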